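Draw the toothbrush cover out of the clear bathroom shelf past its mug deck

TASK

I am packing and need the long purple toothbrush cover that lies in the well of the clear suction shelf, half under the raised mug deck. First lift the blue mug off the deck and stand it upright on the round grey coaster on the counter, because its handle hangs over the opening; then take hold of the cover, tilt it and draw it out slantwise through the opening without forcing it against the shelf, and finish still holding it in the gripper with the whole of it about a hand's breadth above the shelf's rim. Keep the mug upright throughout and leave the other things where they are.

Things in the scene. Friction and masses are not known exactly. Their poses are not given: they have to be found in the camera images.
- opening (a point): Middle of the top opening of the clear shelf, at rim height (118 mm above the counter). The opening is 106 mm in x and 125 mm in y; the shelf's axes are parallel to the world's. The walls are 4 mm thick and rise 48 mm above the well's floor, which is 70 mm above the counter.
- deck_edge (a point): Middle of the mug deck's edge, at rim height, on the opening's +y side. From here the well runs on for 120 mm towards +y under the mug deck, a fixed clear plate 4 mm thick whose top is at rim height; 44 mm of height is free between the well's floor and the plate.
- partition (a point): Middle of the top of the wall that closes the well on the opening's -y side (the face towards the opening), at rim height; 4 mm thick. Beyond it, towards -y, is a small open bay 100 mm long that holds the swab case.
- deck_seat (a point): Middle of the mug's place on top of the mug deck, at rim height: inside a moulded ring of 82 mm diameter that stands 3 mm proud.
- shelf: The clear hard silicone shelf, fixed by suction cups to the front of a tiled ledge 110 mm high. Its origin lies 52 mm straight below point opening. Its front wall's outer face is 57 mm from there towards the robot; the ledge begins 69 mm away on the far side (+x).
- mug: Blue plastic rinse mug, loose, 86 mm high, 72 mm across the mouth, 60 mm across the foot, about 140 g. Origin at the centre of its underside, z up; its handle lies on its -y side. It starts upright on the mug deck.
- mug_center (a point): Point on the mug's axis, 43 mm above its underside.
- mug_handle (a point): Middle of the level upper bar of the mug's handle, 53 mm out from the mug's axis and 70 mm above its underside. The bar is 12 mm wide and 8 mm high with flat upright sides, and runs from the wall of the mug 35 mm outwards; it can be pinched from above across its width.
- coaster: Round grey diatomite coaster fixed on the counter, 110 mm across, 8 mm thick. Origin at the centre of its underside, on the counter.
- cover: Purple hard plastic toothbrush travel cover, closed and rigid, loose, 190 mm long (its own y), 26 mm wide (its own x), 20 mm high, about 45 g. Origin at the centre of its underside, z up. It lies flat on the floor of the well, long way roughly along y, its +y end under the mug deck.
- cover_center (a point): Centre of the cover, half-way up (10 mm above the floor it lies on).
- cover_open_end (a point): Middle of the cover's end face that shows in the opening (its -y end), half-way up.
- cover_deck_end (a point): Middle of the cover's end face that lies under the mug deck (its +y end), half-way up.
- swab_case: White plastic swab case with sliding lid, 60 x 80 x 31 mm, loose, in the shelf's small bay; leave alone. Origin at the centre of its underside.
- tongue_scraper: Steel tongue scraper, a bent 5 mm wire loop 50 x 155 mm, loose, lying on the tiled ledge; leave alone. Origin near its middle, underneath.
- ring_holder: White ceramic ring holder, dish 92 mm across with a cone, 68 mm high, loose, on the counter; leave alone. Origin at the centre of its underside.
- glass_bottle: Small empty glass bottle, 40 mm across, 76 mm high, loose, on the counter; leave alone. Origin at the centre of its underside.
- nail_brush: Wooden nail brush, 40 x 85 x 26 mm, loose, on the counter; leave alone. Origin at the centre of its underside.
Not all that is in view belongs to the job. Of the things that look like the mug, the smaller one is meant.

How it is judged:
By the outcome, as a careful person would: the job done as asked, in the order asked, and still so for the second after the job is handed in, while the arm keeps its last pose, push and grip.
It also fails if it takes over 58 s, if anything falls off the work surface, if the arm or the gripper's body presses on something with over 40 N, if the wrist force passes 120 N, or if a joint passes its speed limit or range.

ROBOT

A 7-joint arm with a two-finger parallel gripper is mounted at the origin on the work surface. World frame = base frame: x ahead of the robot, y to its left, z up, the work surface at z = 0. Lengths are in m, angles in rad, forces in N, time in s.
With the tool pointing down it reaches from about 0.425 to 0.875 m from the base axis. Payload 4.7 kg.
Tool frame: the origin (TCP) lies at the very end of the fingers, on their centre line; the grasp point (between the pads) lies env.tcp_to_grasp behind it (env.tcp_to_grasp is the distance from the TCP to the grasp point, in m); z points along the fingers, y is the line along which they close (so a half turn about z gives the same grasp; the last joint's range is limited). The gripper opens to 87 mm and grips with 3 to 60 N. Pads are 19 mm wide; open, the fingers measure 117 mm over their backs; the gripper's body (75 mm by 190 mm) begins 51 mm behind the grasp point.
Start: joints at [1.326, 0.321, -0.07, 1.45, 0.023, 1.371, -0.057], TCP at [0.166, -0.628, 0.223] pointing down, gripper open.
Joint ranges: [-2.86, 2.86], [-0.3, 2.09], [-1.38, 1.24], [0.06, 2.45], [-1.56, 4.7], [0.09, 2.05], [-2.69, 2.69]. Speed limits (rad/s): [2.57, 2.57, 3.14, 3.14, 3.14, 3.14, 3.14].

INTERFACE

Orientations are given as a 3x3 rotation matrix whose columns are the frame's x, y, z axes.
In Python, from bench import env, viewer, order gives the robot as it stands.
- The arm moves only by the tool move_arm, never from a script. Its argument "plan" is text: rows parted by semicolons, each of 5 numbers parted by spaces: the shift along the tool's x, y, z in cm, then the turn about the tool's z in degrees, then the opening, from -1 (shut) to 1 (fully open). In form: dx dy dz yaw claw; .... A call has 1 to 12 rows; each row is the pose to reach, as a shift and turn from the pose commanded when the call began, along the tool's axes at that moment; what a row does not reach only later rows make up. A row lasts 1/8 s, in which the tool goes at most 62.5 mm and 10.7 degrees, less where a joint would pass 70% of its speed; a pose out of reach is approached as far as the arm can. A call with a gripper value outside its range is refused whole. The fingers move at their own pace and stop on an object; the grip force is fixed at half the most. Time passes only in rows, so rows that repeat a pose let the fingers close. It gives the time, the measured TCP pose, the force, the opening and the grip force at its end, in the units of the state.
- env.observe(): the state, without advancing time (a new reading comes with each control period).
- viewer.grab_frame(name): name is "scene" or "top" or "wrist"; returns the picture (384x512x3 uint8, red, green, blue); there is no depth.
- viewer.calibration(name): a dict with "mtx" (3x3 intrinsics, pixels), "R" (3x3) and "t" (3): a world point X has camera coordinates R X + t. Camera axes: x right, y down, z forward; pixel columns grow to the right and rows downward; lengths in m; the calibration is good to about 2 mm. A picture is of the moment at which its call begins: read the wrist's pose just before it. calibration takes no time and is no camera call; for the wrist camera it gives the pose at the moment of the call.
- order.hand_in(): hands the job in; it is judged then, once.
The state is a dict: "time": time; "joint_positions": joint angles; "dq": joint speeds; "effort": joint torques, N m; "ee_pos": TCP position; "orientation": TCP orientation; "force": force on the tool from outside, world axes, zero at the start; "torque": the same for the moment, N m; "grip_width": opening from 0.0 (shut) to 1.0 (fully open); "grasp_force": force on a finger pad.
Only numpy, scipy, OpenCV 4.12 (cv2) and the standard library are available. Lean on these libraries where they do the work, as an engineer would, in place of code of your own. Each camera call takes 0.05 s, during which the arm holds its last target. There are 200 camera calls.

## Working session

There is one attempt and no reset: what is moved stays moved. The work goes in short steps, Python scripts to look and compute and a tool call to move; the robot and the scene stay as the last step left them, time stands still between calls to the robot, and variables do not carry over. Pictures are saved under pics/ and viewed, at most 10 in all, crops included, and the job is handed in when it is done.

Besides the shell and the picture viewer there is one more tool, called after "Call:" as name(argument=value, ...), one argument or row to a line, values as JSON. move_arm: Moves the arm, as the interface text tells. Its arguments: {"type":"object","properties":{"plan":{"type":"string"}},"required":["plan"]}

```bash
ls; mkdir -p pics
python3 - <<'E'
from bench import env,viewer
import cv2,numpy as np
s=env.observe();print(s['time'],s['ee_pos'],np.round(s['orientation'],3),s['grip_width'],env.tcp_to_grasp)
for n in ['scene','top','wrist']:
    c=viewer.calibration(n);im=viewer.grab_frame(n);cv2.imwrite(f'pics/{n}0.png',im[:,:,::-1])
    print(n,np.round(c['mtx'],1).tolist(),np.round(c['R'],3).tolist(),np.round(c['t'],3),'pos',np.round(-c['R'].T@c['t'],3))
a=cv2.imread('pics/scene0.png');b=cv2.imread('pics/top0.png')
cv2.imwrite('pics/both0.png',np.vstack([cv2.resize(np.hstack([a,b]),(800,300)) ]))
E
```

```text
pics
0.0 [ 0.16615024 -0.62783574  0.22144231] [[ 0.967  0.256 -0.001]
 [ 0.256 -0.967  0.002]
 [-0.    -0.002 -1.   ]] 1.0012755019416733 0.0187
scene [[497.2, 0.0, 249.8], [0.0, 497.2, 184.8], [0.0, 0.0, 1.0]] [[0.725, 0.689, -0.011], [0.405, -0.439, -0.802], [-0.558, 0.577, -0.597]] [-0.458 -0.121  1.716] pos [ 1.338 -0.727  0.922]
top [[461.8, 0.0, 254.0], [0.0, 461.8, 186.7], [0.0, 0.0, 1.0]] [[0.011, -1.0, 0.017], [-0.996, -0.012, -0.083], [0.083, -0.016, -0.996]] [0.006 0.614 1.256] pos [0.507 0.034 1.303]
wrist [[312.3, 0.0, 254.3], [0.0, 312.3, 189.3], [0.0, 0.0, 1.0]] [[0.256, -0.967, -0.003], [-0.922, -0.245, 0.301], [-0.292, -0.074, -0.954]] [-0.647 -0.037  0.392] pos [ 0.246 -0.606  0.383]
```

View pics/scene0.png

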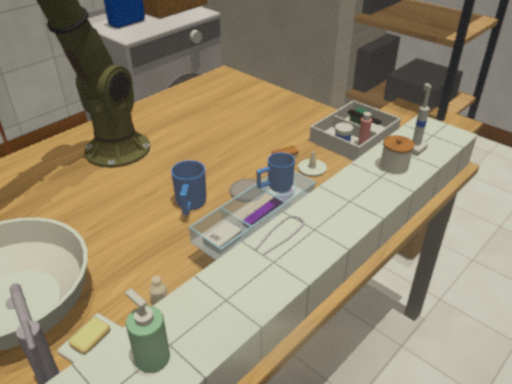

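View pics/top0.png

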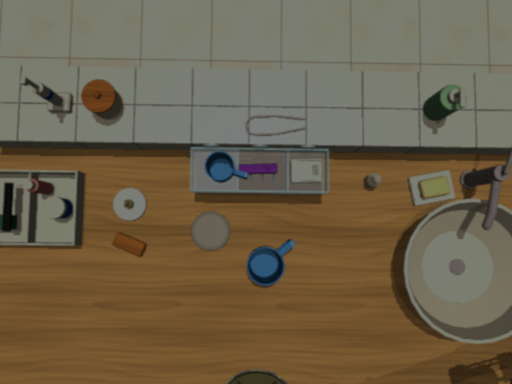

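The scene picture shows two blue mugs: one on the shelf deck at (281,172) with its handle at (263,178), and a larger one on the counter at (189,185). It also shows the purple cover at (262,210) and the coaster at (243,188). In the top view these are at (221,167), (266,265), (258,169) and (210,231).

Things that could be mistaken for the mug are the deck mug (221,167) and the counter mug (266,265). I choose the deck mug because it is smaller and stands on the shelf. The only purple thing is the cover, and the only grey disc is the coaster; the white dish (129,204) is the ring holder.

```bash
cat > h.py <<'E'
import cv2,numpy as np
from bench import env,viewer
def ray(c,p):
    d=c['R'].T@np.linalg.solve(c['mtx'],[p[0],p[1],1.]);return -c['R'].T@c['t'],d
def onz(c,p,z):
    o,d=ray(c,p);return o+d*(z-o[2])/d[2]
def tri(c1,p1,c2,p2):
    o1,d1=ray(c1,p1);o2,d2=ray(c2,p2);s=np.linalg.lstsq(np.c_[d1,-d2],o2-o1,rcond=None)[0]
    a,b=o1+s[0]*d1,o2+s[1]*d2;return (a+b)/2,np.linalg.norm(a-b)
def proj(c,X):
    v=c['mtx']@(c['R']@np.array(X)+c['t']);return v[:2]/v[2]
def mask(im,lo,hi):
    return cv2.inRange(cv2.cvtColor(im,cv2.COLOR_BGR2HSV),lo,hi)
def blobs(m,amin=30):
    n,l,s,c=cv2.connectedComponentsWithStats(m)
    return [(s[i].tolist(),c[i].round(1).tolist(),l==i) for i in range(1,n) if s[i][4]>=amin]
BLUE=((100,110,40),(118,255,255));PUR=((130,80,40),(160,255,255))
E
python3 - <<'E'
from h import *
for n in ['top','scene']:
    im=cv2.imread(f'pics/{n}0.png');c=viewer.calibration(n)
    for nm,r in [('blue',BLUE),('pur',PUR)]:
        for s,ct,m in blobs(mask(im,*r)):
            if nm=='pur':
                print(n,nm,s,ct,cv2.minAreaRect(np.argwhere(m)[:,::-1].astype(np.float32)),[onz(c,p,.09).round(3).tolist() for p in cv2.boxPoints(cv2.minAreaRect(np.argwhere(m)[:,::-1].astype(np.float32)))])
            else: print(n,nm,s,ct)
a=cv2.imread('pics/top0.png');b=cv2.imread('pics/scene0.png')
A=cv2.resize(a[135:255,180:340],None,fx=5,fy=5,interpolation=cv2.INTER_CUBIC)
B=cv2.resize(b[140:260,180:340],None,fx=5,fy=5,interpolation=cv2.INTER_CUBIC)
cv2.imwrite('pics/cA.png',A);cv2.imwrite('pics/cB.png',B)
E
```

```text
top blue [206, 151, 42, 31, 621] [222.6, 168.3]
top blue [247, 240, 48, 45, 1082] [266.5, 262.8]
top pur [239, 164, 38, 10, 343] [258.3, 168.1] ((257.5, 168.5), (9.0, 37.0), 90.0) [[0.668, 0.054, 0.09], [0.67, -0.044, 0.09], [0.646, -0.044, 0.09], [0.644, 0.054, 0.09]]
scene blue [104, 0, 40, 27, 889] [123.9, 11.5]
scene blue [180, 184, 9, 12, 80] [184.0, 189.4]
scene pur [245, 201, 31, 23, 256] [260.0, 212.1] ((260.0669250488281, 212.28497314453125), (8.106792449951172, 33.46303939819336), 54.162349700927734) [[0.65, -0.039, 0.09], [0.648, 0.069, 0.09], [0.676, 0.056, 0.09], [0.677, -0.049, 0.09]]
```

View pics/cA.png

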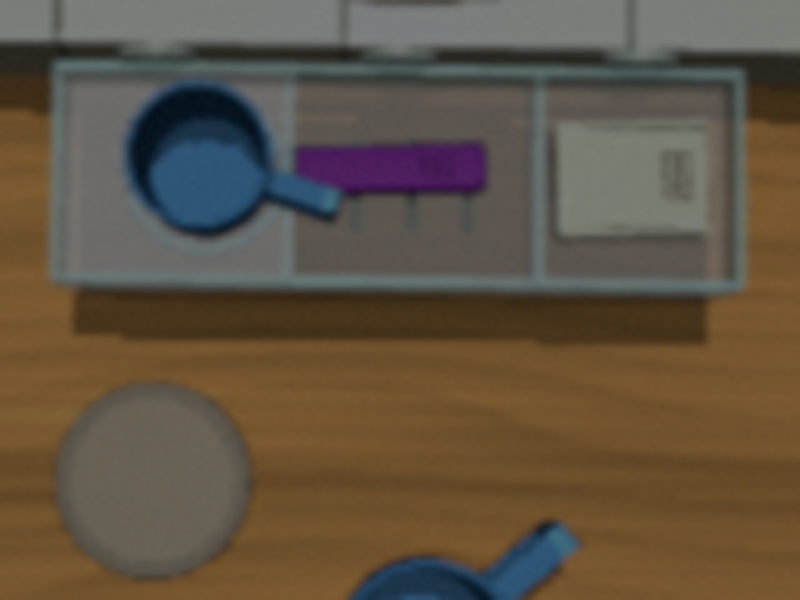

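View pics/cB.png

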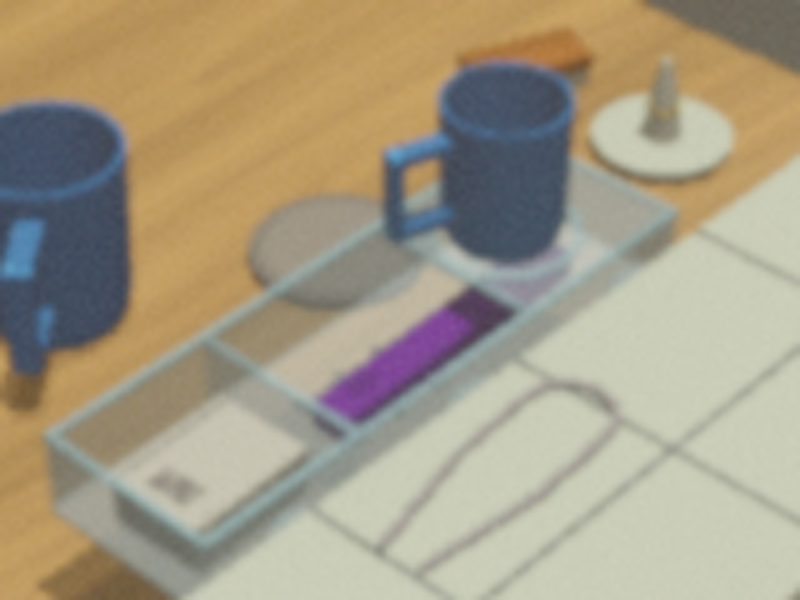

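The crops confirm the choice. The deck mug's rim centre is at crop A (198,158) and crop B (507,98), and its handle tip is at A (330,202) and B (395,155). The cover runs along y, with its open end at A (486,167) and B (337,405). The coaster is at A (153,480).

Run:
```python
from h import *
t=viewer.calibration('top');s=viewer.calibration('scene')
T=lambda u,v:((u+.5)/5-.5+180,(v+.5)/5-.5+135)
S=lambda u,v:((u+.5)/5-.5+180,(v+.5)/5-.5+140)
for n,a,b in [('mug rim',(198,158),(507,98)),('handle tip',(328,202),(396,156)),('cover end top mid',(486,167),(337,408)),
 ('deckedge back',(296,72),(514,308)),('part/back',(539,75),(352,432)),('part/front',(539,285),(212,342)),('outer fr -y corner',(740,288),(52,436))]:
    p,e=tri(t,T(*a),s,S(*b));print(n,p.round(4),'gap',e.round(4))
for n,a,z in [('opening deckedge',(296,180),.118),('part face',(534,180),.118),('front in',(415,279),.118),('back in',(415,78),.118),('coaster',(153,480),.008),('c left',(56,480),.008),('c right',(250,480),.008),('rim c',(198,158),.204),('rim l',(125,158),.204),('rim r',(272,158),.204),('cov end',(486,167),.09),('cov a',(300,146),.09),('cov b',(300,192),.09),('cov c',(486,143),.09),('cov d',(486,190),.09),('big mug near handle',(565,535),.1),('bigmug',(430,650),.1),('ring',(0,0),.118)]:
    print(n,onz(t,T(*a),z).round(4))
```

```text
mug rim [0.6485 0.1009 0.2038] gap 0.0034
handle tip [0.6291 0.038  0.1904] gap 0.0021
cover end top mid [ 0.6609 -0.0436  0.0907] gap 0.0058
deckedge back [0.7017 0.0535 0.1217] gap 0.004
part/back [ 0.7034 -0.0716  0.1183] gap 0.0013
part/front [ 0.5971 -0.0696  0.1143] gap 0.0065
outer fr -y corner [ 0.5956 -0.1742  0.1173] gap 0.0036
opening deckedge [0.6474 0.0542 0.118 ]
part face [ 0.649  -0.0688  0.118 ]
front in [ 0.5969 -0.0078  0.118 ]
back in [ 0.7015 -0.0068  0.118 ]
coaster [0.4912 0.1335 0.008 ]
c left [0.4906 0.1874 0.008 ]
c right [0.4917 0.0794 0.008 ]
rim c [0.6472 0.0997 0.204 ]
rim l [0.6468 0.1346 0.204 ]
rim r [0.6477 0.0643 0.204 ]
cov end [ 0.659  -0.0458  0.09  ]
cov a [0.6689 0.0528 0.09  ]
cov b [0.6444 0.0525 0.09  ]
cov c [ 0.6718 -0.0457  0.09  ]
cov d [ 0.6467 -0.0459  0.09  ]
big mug near handle [ 0.4662 -0.0874  0.1   ]
bigmug [ 0.4066 -0.0179  0.1   ]
ring [0.7394 0.2088 0.118 ]
```

```bash
cat >> h.py <<'E'
def go(X,yang):
    # tool-frame shift (cm) and turn (deg) from present pose to TCP X with tool-y at world angle yang (deg)
    s=env.observe();R=s['orientation'];d=R.T@(np.array(X)-s['ee_pos'])*100
    a=np.degrees(np.arctan2(R[1,1],R[0,1]));print('shift',d.round(2),'turn',round((a-yang+180)%360-180,2),'t',s['time'])
E
python3 - <<'E'
from h import *
go([.648,.1,.32],-10)
E
```

```text
shift [ 65.21 -58.06  -9.75] turn -65.17 t 0.15
```

Call:
move_arm(
  plan="0 0 -6 0 1;0 0 -9.8 0 1;65.2 -58.1 -9.8 -65 1;65.2 -58.1 -9.8 -65 1;65.2 -58.1 -9.8 -65 1;65.2 -58.1 -9.8 -65 1;65.2 -58.1 -9.8 -65 1;65.2 -58.1 -9.8 -65 1;65.2 -58.1 -9.8 -65 1;65.2 -58.1 -9.8 -65 1;65.2 -58.1 -9.8 -65 1;65.2 -58.1 -9.8 -65 1",
)

```text
time: 1.65
ee_pos: [0.5116, -0.1053, 0.3206]
orientation: [[0.177, 0.984, 0.0], [0.984, -0.177, -0.001], [-0.001, 0.0, -1.0]]
force: [0.8, -0.1, 0.7]
grip_width: 1.001
grasp_force: 0.0
```

Call:
move_arm(
  plan="22.6 9.8 0 0 1;22.6 9.8 0 0 1;22.6 9.8 0 0 1;22.6 9.8 0 0 1;22.6 9.8 0 0 1;22.6 9.8 0 0 1",
)

```text
time: 2.4
ee_pos: [0.6472, 0.0977, 0.3199]
orientation: [[0.176, 0.984, -0.001], [0.984, -0.176, -0.001], [-0.001, -0.001, -1.0]]
force: [0.7, -1.5, 0.6]
grip_width: 1.0
grasp_force: 0.0
```

Run:
```python
from h import *
c=viewer.calibration('wrist');im=viewer.grab_frame('wrist')[:,:,::-1].copy();cv2.imwrite('pics/w1.png',im)
go([.648,.1,.161],-10)
for X in [(.648,.1,.204),(.629,.038,.19)]: print(proj(c,X))
```

```text
shift [ 0.38  0.02 15.94] turn -0.27 t 2.45
[256.07672503 183.53204962]
[248.38304616 239.697629  ]
```

View pics/w1.png

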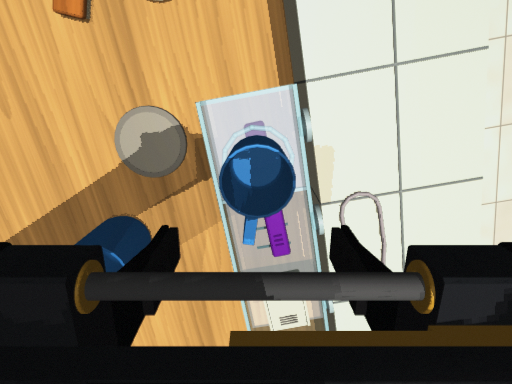

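The wrist view shows the mug rim centred near (257,181), where 183 was predicted, and the handle at (250,230) pointing down the picture, clear of the fingers. The measured pose holds, so I descend and grip.

Call:
move_arm(
  plan="0.4 0 5 0 1;0.4 0 9 0 1;0.4 0 12 0 1;0.4 0 14 0 1;0.4 0 15.5 0 1;0.4 0 15.9 0 1;0.4 0 15.9 0 1;0.4 0 15.9 0 -1;0.4 0 15.9 0 -1;0.4 0 15.9 0 -1;0.4 0 15.9 0 -1;0.4 0 15.9 0 -1",
)

```text
time: 3.95
ee_pos: [0.6487, 0.1022, 0.1622]
orientation: [[0.177, 0.984, 0.002], [0.984, -0.177, 0.0], [0.0, 0.002, -1.0]]
force: [1.2, 0.9, 2.4]
grip_width: 0.811
grasp_force: 30.0
```

Call:
move_arm(
  plan="0 0 -1 0 -1;0 0 -3 0 -1;0 0 -6 0 -1;0 -4 -6 0 -1;0.2 -8 -6 0 -1;0.4 -12 -6 0 -1;0.5 -15 -6 0 -1;0.5 -16.1 -6 0 -1;0.5 -16.1 -6 0 -1;0.5 -16.1 -6 0 -1",
)

```text
time: 5.2
ee_pos: [0.4916, 0.1349, 0.2219]
orientation: [[0.178, 0.984, 0.001], [0.984, -0.178, 0.0], [0.001, 0.001, -1.0]]
force: [-0.6, -0.1, -1.3]
grip_width: 0.815
grasp_force: 30.0
```

Run:
```python
from h import *
a=viewer.grab_frame('scene')[:,:,::-1];b=viewer.grab_frame('top')[:,:,::-1]
A=cv2.resize(a[90:240,150:350],None,fx=2,fy=2,interpolation=cv2.INTER_CUBIC)
B=cv2.resize(b[135:285,150:350],None,fx=2,fy=2,interpolation=cv2.INTER_CUBIC)
cv2.imwrite('pics/m2.png',np.hstack([A,B]))
go([.491,.1355,.0552],-10);print(env.observe()['force'])
```

```text
shift [ 0.02 -0.03 16.63] turn -0.22 t 5.3
[ 1.16433349 -0.13122278 -1.90899109]
```

View pics/m2.png

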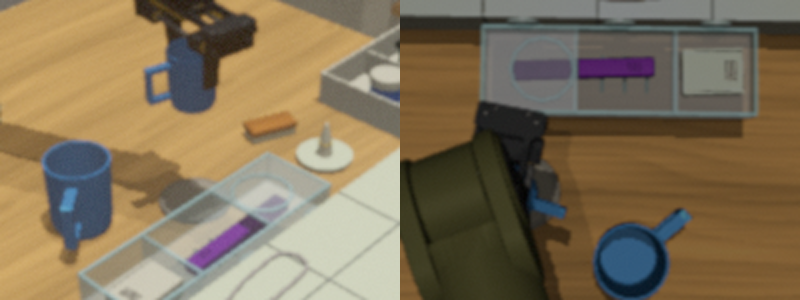

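The scene shows the mug held upright over the coaster. The top view shows the whole cover through the clear deck.

Call:
move_arm(
  plan="0 0 5 0 -1;0 0 10 0 -1;0 0 14 0 -1;0 0 16 0 -1;0 0 16.4 0 -1;0 0 16.6 0 -1;0 0 16.8 0 -1;0 0 16.9 0 -1;0 0 16.9 0 -1",
)

```text
time: 6.42
ee_pos: [0.4907, 0.1354, 0.0529]
orientation: [[0.177, 0.984, 0.001], [0.984, -0.177, -0.0], [-0.0, 0.001, -1.0]]
force: [-0.9, 0.5, -1.6]
grip_width: 0.812
grasp_force: 30.0
```

Call:
move_arm(
  plan="0 0 0.1 0 -1;0 0 0.2 0 -1;0 0 0.2 0 -1",
)

```text
time: 6.8
ee_pos: [0.491, 0.1356, 0.0519]
orientation: [[0.177, 0.984, 0.001], [0.984, -0.177, -0.001], [-0.0, 0.001, -1.0]]
force: [-1.9, 0.1, 9.3]
grip_width: 0.813
grasp_force: 29.9
```

Call:
move_arm(
  plan="0 0 0 0 0.8;0 0 0 0 1;0 0 0 0 1;0 0 0 0 1;0 0 -2 0 1;0 0 -7 0 1;0 0 -13 0 1;0 0 -18 0 1;0 0 -18 0 1;0 0 -18 0 1",
)

```text
time: 8.05
ee_pos: [0.4903, 0.1355, 0.2309]
orientation: [[0.176, 0.984, 0.001], [0.984, -0.176, -0.001], [-0.001, 0.001, -1.0]]
force: [0.2, -0.2, -0.5]
grip_width: 0.998
grasp_force: 0.0
```

Run:
```python
from h import *
a=viewer.grab_frame('scene')[:,:,::-1];b=viewer.grab_frame('top')[:,:,::-1].copy();cv2.imwrite('pics/top3.png',b);cv2.imwrite('pics/scene3.png',a)
A=cv2.resize(a[110:240,180:310],None,fx=3,fy=3,interpolation=cv2.INTER_CUBIC)
B=cv2.resize(b[140:205,180:310],None,fx=3,fy=3,interpolation=cv2.INTER_CUBIC)
cv2.imwrite('pics/m3.png',np.hstack([A,cv2.copyMakeBorder(B,0,A.shape[0]-B.shape[0],0,0,0)]))
go([.659,-.03,.2],0)
t=viewer.calibration('top')
for s,ct,m in blobs(mask(b,*PUR)):
    r=cv2.minAreaRect(np.argwhere(m)[:,::-1].astype(np.float32));print(s,[onz(t,p,.09).round(4).tolist() for p in cv2.boxPoints(r)])
```

```text
shift [-13.27  19.59   2.93] turn -10.16 t 8.15
[239, 164, 38, 10, 367] [[0.6683, 0.0544, 0.09], [0.6696, -0.0436, 0.09], [0.6456, -0.0437, 0.09], [0.6444, 0.054, 0.09]]
```

View pics/m3.png

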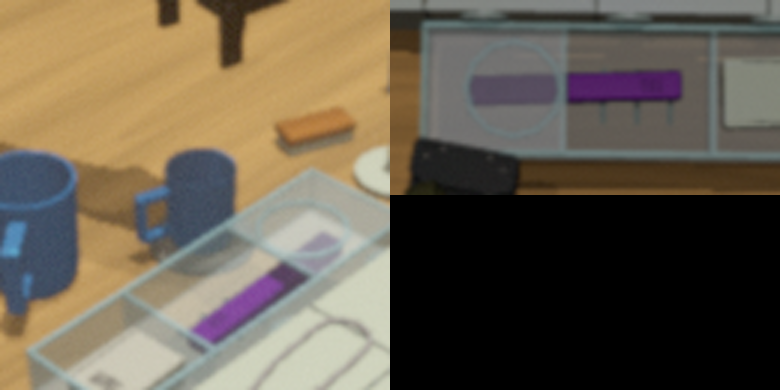

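The mug stands upright on the coaster. The cover lies along y from about -0.045 to 0.144, visible through the empty deck.

Call:
move_arm(
  plan="-13.3 19.6 2.9 -11 0;-13.3 19.6 2.9 -11 0;-13.3 19.6 2.9 -11 0;-13.3 19.6 2.9 -11 0;-13.3 19.6 2.9 -11 0;-13.3 19.6 2.9 -11 0;-13.3 19.6 2.9 -11 0",
)

```text
time: 9.02
ee_pos: [0.6591, -0.028, 0.2017]
orientation: [[-0.017, 1.0, -0.0], [1.0, 0.017, 0.0], [0.0, -0.0, -1.0]]
force: [-0.3, 0.1, -0.3]
grip_width: 0.505
grasp_force: 0.0
```

Run:
```python
from h import *
c=viewer.calibration('wrist');im=viewer.grab_frame('wrist')[:,:,::-1].copy();cv2.imwrite('pics/w4.png',im)
for s,ct,m in blobs(mask(im,(125,40,30),(165,255,255))):
    r=cv2.minAreaRect(np.argwhere(m)[:,::-1].astype(np.float32));print(s,[onz(c,p,.09).round(4).tolist() for p in cv2.boxPoints(r)])
print(env.observe()['ee_pos'],env.observe()['grip_width']);go([.6585,-.03,.076],1)
```

```text
[235, 0, 33, 81, 2431] [[0.6405, 0.1227, 0.09], [0.6646, 0.1239, 0.09], [0.6687, 0.0658, 0.09], [0.6429, 0.0644, 0.09]]
[237, 91, 33, 114, 3296] [[0.6423, 0.056, 0.09], [0.6682, 0.0568, 0.09], [0.6727, -0.0434, 0.09], [0.6439, -0.0444, 0.09]]
[ 0.65925267 -0.02824687  0.20199498] 0.5038702838933204
shift [-0.17 -0.08 12.6 ] turn -0.02 t 9.075
```

View pics/w4.png

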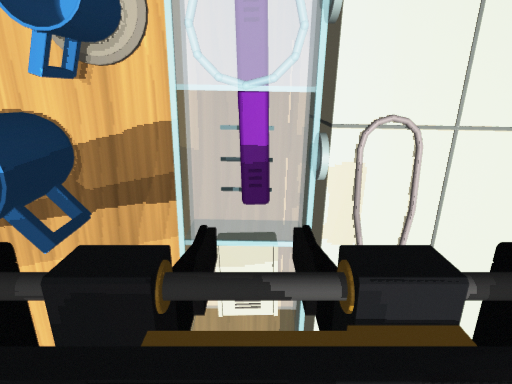

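The wrist view shows the cover's end at (254,200), centred between the fingers. The drain slots are flat, and both fingers have room inside the walls. The x centre of 0.658 agrees with the top view.

Call:
move_arm(
  plan="-0.2 -0.1 5 0 0;-0.2 -0.1 9 0 0;-0.2 -0.1 11.5 0 0;-0.2 -0.1 12.3 0 0;-0.2 -0.1 12.6 0 0;-0.2 -0.1 12.6 0 0;-0.2 -0.1 12.6 0 -0.4;-0.2 -0.1 12.6 0 -0.4;-0.2 -0.1 12.6 0 -0.4;-0.2 -0.1 12.6 0 -0.4",
)

```text
time: 10.32
ee_pos: [0.6591, -0.0322, 0.0756]
orientation: [[-0.014, 1.0, 0.0], [1.0, 0.014, -0.0], [-0.0, 0.0, -1.0]]
force: [0.7, 0.5, 0.4]
grip_width: 0.304
grasp_force: 0.1
```

Call:
move_arm(
  plan="0 0 0 0 -0.43;0 0 0 0 -0.43;0 0 -0.4 0 -0.43;0 0 -0.8 0 -0.43;0 0 -0.8 0 -0.43",
)

```text
time: 10.95
ee_pos: [0.6592, -0.0321, 0.084]
orientation: [[-0.014, 1.0, 0.001], [1.0, 0.014, -0.0], [-0.0, 0.001, -1.0]]
force: [0.5, -0.1, -0.5]
grip_width: 0.297
grasp_force: 29.9
```

```bash
cat > tilt.py <<'E'
from h import *
import sys
a=viewer.grab_frame('scene')[:,:,::-1].copy();b=viewer.grab_frame('top')[:,:,::-1].copy();cv2.imwrite(f'pics/s{sys.argv[1]}.png',a);cv2.imwrite(f'pics/t{sys.argv[1]}.png',b)
A=cv2.resize(a[120:245,200:340],None,fx=4,fy=4,interpolation=cv2.INTER_CUBIC);cv2.imwrite(f'pics/z{sys.argv[1]}.png',A)
for n,i in [('scene',a),('top',b)]:
    for s,ct,m in blobs(mask(i,(125,45,25),(165,255,255)),12):
        r=cv2.minAreaRect(np.argwhere(m)[:,::-1].astype(np.float32));print(n,s,cv2.boxPoints(r).round(1).tolist())
print(env.observe()['grip_width'],env.observe()['grasp_force'],env.observe()['force'])
E
python3 tilt.py 5
```

```text
scene [243, 214, 8, 9, 49] [[243.0, 214.0], [250.0, 214.0], [250.0, 222.0], [243.0, 222.0]]
top [239, 163, 22, 11, 216] [[239.0, 163.0], [260.0, 163.0], [260.0, 173.0], [239.0, 173.0]]
top [208, 165, 27, 8, 174] [[208.0, 172.0], [208.0, 165.0], [234.0, 165.0], [234.0, 172.0]]
0.3007363234716372 29.88053262233734 [0.09933026 0.2647694  0.17596653]
```

View pics/z5.png

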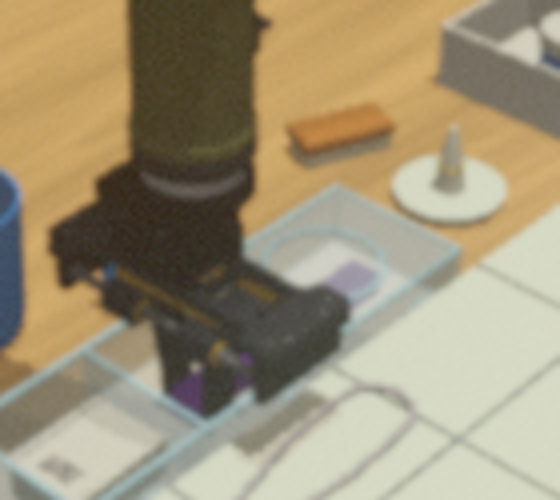

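The picture shows the gripper on the cover's end inside the well. Grip is 29.9 N with no load from the shelf. I keep raising in small steps while watching the force.

Call:
move_arm(
  plan="-0.5 0 0 0 -0.43;-1 0 -0.4 0 -0.43;-1.5 0 -0.8 0 -0.43;-1.5 0 -1.1 0 -0.43;-1.5 0 -1.1 0 -0.43",
)

```text
time: 11.68
ee_pos: [0.6594, -0.047, 0.095]
orientation: [[-0.014, 1.0, 0.001], [1.0, 0.014, 0.0], [0.0, 0.001, -1.0]]
force: [-1.3, -0.1, 0.1]
grip_width: 0.293
grasp_force: 29.9
```

Call:
move_arm(
  plan="0 0 -0.3 0 -0.43;0 0 -0.6 0 -0.43;0 0 -0.6 0 -0.43",
)

```text
time: 12.05
ee_pos: [0.659, -0.0469, 0.1005]
orientation: [[-0.015, 1.0, -0.0], [1.0, 0.015, -0.0], [-0.0, -0.0, -1.0]]
force: [0.2, 0.5, -1.1]
grip_width: 0.294
grasp_force: 29.9
```

```bash
python3 tilt.py 6
```

```text
scene [238, 211, 9, 10, 48] [[238.0, 215.0], [243.5, 209.5], [249.5, 215.5], [244.0, 221.0]]
top [239, 163, 28, 11, 284] [[239.0, 163.0], [266.0, 163.0], [266.0, 173.0], [239.0, 173.0]]
top [212, 165, 23, 8, 147] [[212.0, 165.0], [234.0, 165.0], [234.0, 172.0], [212.0, 172.0]]
0.29676289256793503 29.880216121673584 [ 0.63421273 -0.23313479 -1.74066804]
```

Call:
move_arm(
  plan="0 0 -0.2 0 -0.43;0 0 -0.4 0 -0.43;0 0 -0.4 0 -0.43",
)

```text
time: 12.52
ee_pos: [0.6587, -0.0471, 0.1043]
orientation: [[-0.015, 1.0, -0.001], [1.0, 0.015, -0.0], [-0.0, -0.001, -1.0]]
force: [-2.2, 0.7, -2.7]
grip_width: 0.292
grasp_force: 30.0
```

Call:
move_arm(
  plan="0 0 -0.2 0 -0.43;0 0 -0.4 0 -0.43;0 0 -0.4 0 -0.43",
)

```text
time: 12.9
ee_pos: [0.6592, -0.0472, 0.1088]
orientation: [[-0.014, 1.0, 0.0], [1.0, 0.014, -0.0], [-0.0, 0.0, -1.0]]
force: [-1.8, 0.3, -2.5]
grip_width: 0.294
grasp_force: 30.0
```

```bash
python3 tilt.py 7
python3 - <<'E'
from h import *
c=viewer.calibration('wrist');im=viewer.grab_frame('wrist')[:,:,::-1].copy();cv2.imwrite('pics/w7.png',im)
m=mask(im,(125,40,30),(165,255,255))
for v in range(0,300,20):
    u=np.flatnonzero(m[v]);print(v,(u.min(),u.max(),len(u)) if len(u) else 0,end=' | ')
E
```

```text
scene [238, 209, 9, 11, 64] [[237.3000030517578, 218.3000030517578], [238.39999389648438, 208.39999389648438], [246.10000610351562, 209.1999969482422], [245.0, 219.10000610351562]]
scene [255, 209, 3, 5, 12] [[255.0, 209.0], [257.0, 209.0], [257.0, 213.0], [255.0, 213.0]]
top [239, 162, 28, 11, 290] [[239.0, 162.0], [266.0, 162.0], [266.0, 172.0], [239.0, 172.0]]
top [213, 164, 21, 9, 150] [[212.60000610351562, 164.6999969482422], [232.8000030517578, 163.3000030517578], [233.3000030517578, 171.0], [213.10000610351562, 172.3000030517578]]
0.2957943227613208 29.9953231215477 [-1.07002899  0.88649908 -2.27241532]
0 (np.int64(225), np.int64(279), 55) | 20 (np.int64(225), np.int64(266), 42) | 40 0 | 60 (np.int64(226), np.int64(279), 54) | 80 (np.int64(226), np.int64(279), 54) | 100 (np.int64(226), np.int64(280), 55) | 120 (np.int64(227), np.int64(279), 53) | 140 (np.int64(228), np.int64(279), 52) | 160 (np.int64(228), np.int64(278), 51) | 180 (np.int64(229), np.int64(278), 50) | 200 (np.int64(229), np.int64(278), 50) | 220 (np.int64(230), np.int64(278), 49) | 240 (np.int64(231), np.int64(278), 48) | 260 (np.int64(231), np.int64(277), 47) | 280 0 |
```

The cover pivots in the pads against the deck edge with only about 2 N. I continue to about 15° of tilt.

Call:
move_arm(
  plan="0 0 -0.3 0 -0.43;0 0 -0.6 0 -0.43;0 0 -0.9 0 -0.43;0 0 -0.9 0 -0.43",
)

```text
time: 13.55
ee_pos: [0.6594, -0.047, 0.118]
orientation: [[-0.014, 1.0, 0.001], [1.0, 0.014, -0.0], [-0.0, 0.001, -1.0]]
force: [-0.6, 1.5, -2.3]
grip_width: 0.296
grasp_force: 30.0
```

Call:
move_arm(
  plan="0 0 -0.3 0 -0.43;0 0 -0.6 0 -0.43;0 0 -0.9 0 -0.43;0 0 -0.9 0 -0.43",
)

```text
time: 14.05
ee_pos: [0.6594, -0.0472, 0.1269]
orientation: [[-0.014, 1.0, 0.001], [1.0, 0.014, -0.0], [-0.0, 0.001, -1.0]]
force: [0.1, 0.9, -2.0]
grip_width: 0.294
grasp_force: 30.0
```

```bash
python3 tilt.py 8
```

```text
scene [254, 202, 5, 8, 34] [[254.0, 202.0], [258.0, 202.0], [258.0, 209.0], [254.0, 209.0]]
scene [238, 204, 9, 11, 73] [[238.0, 204.0], [246.0, 204.0], [246.0, 214.0], [238.0, 214.0]]
top [239, 162, 28, 11, 293] [[239.0, 162.0], [266.0, 162.0], [266.0, 172.0], [239.0, 172.0]]
top [215, 164, 20, 9, 136] [[214.60000610351562, 164.5], [233.6999969482422, 163.3000030517578], [234.1999969482422, 170.89999389648438], [215.10000610351562, 172.10000610351562]]
0.2967087699703023 29.99947965145111 [-0.08143325  0.30991008 -1.7178029 ]
```

View pics/z8.png

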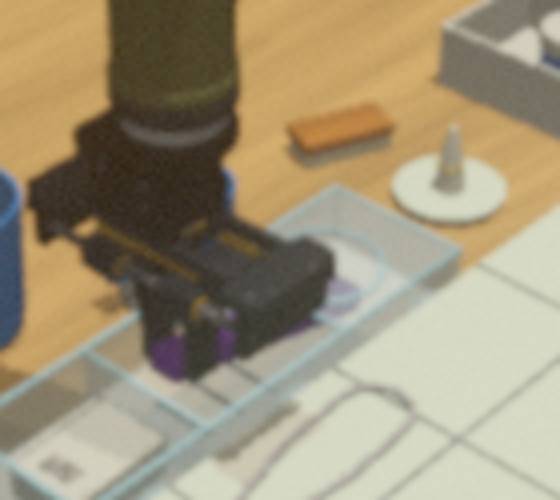

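The cover is tilted, with its open end raised at crop (175,355) and its deck end still low under the plate at (343,292). I check the end's height before drawing it out.

Run:
```python
from h import *
s=viewer.calibration('scene');t=viewer.calibration('top')
for z in (.105,.115,.125,.135,.145): print(z,proj(s,(.659,-.062,z)).round(1))
for X in [(.659,.125,.075),(.659,.125,.095),(.659,.125,.114)]: print(X,proj(s,X).round(1),proj(t,X).round(1))
```

```text
0.105 [240.1 220.1]
0.115 [240.1 217.1]
0.125 [240. 214.]
0.135 [239.9 210.9]
0.145 [239.8 207.8]
(0.659, 0.125, 0.075) [287.7 195.9] [212.6 167.9]
(0.659, 0.125, 0.095) [288.  190.2] [212.1 166.9]
(0.659, 0.125, 0.114) [288.2 184.6] [211.5 166. ]
```

Call:
move_arm(
  plan="-0.7 0 -0.16 0 -0.43;-1.4 0 -0.34 0 -0.43;-2.1 0 -0.52 0 -0.43;-2.8 0 -0.7 0 -0.43;-2.8 0 -0.7 0 -0.43",
)

```text
time: 14.78
ee_pos: [0.6598, -0.0766, 0.1338]
orientation: [[-0.013, 1.0, 0.001], [1.0, 0.013, -0.001], [-0.001, 0.0, -1.0]]
force: [-0.4, -0.6, 0.1]
grip_width: 0.293
grasp_force: 30.0
```

```bash
python3 tilt.py 9
```

```text
scene [267, 198, 10, 7, 26] [[267.0, 204.0], [273.5, 197.5], [276.0, 200.0], [269.5, 206.5]]
scene [229, 207, 9, 11, 76] [[229.0, 207.0], [237.0, 207.0], [237.0, 217.0], [229.0, 217.0]]
scene [246, 206, 4, 8, 25] [[246.0, 206.0], [249.0, 206.0], [249.0, 213.0], [246.0, 213.0]]
top [239, 161, 41, 12, 429] [[238.60000610351562, 162.10000610351562], [278.8999938964844, 160.60000610351562], [279.29998779296875, 171.10000610351562], [239.0, 172.60000610351562]]
top [225, 164, 10, 8, 62] [[225.0, 164.0], [234.0, 164.0], [234.0, 171.0], [225.0, 171.0]]
0.292744750076294 29.999277591705322 [ 0.09294252 -1.01718168  0.09569236]
```

Call:
move_arm(
  plan="-0.9 0 -0.23 0 -0.43;-1.8 0 -0.46 0 -0.43;-2.7 0 -0.7 0 -0.43;-3.6 0 -0.93 0 -0.43;-4.5 0 -1.15 0 -0.43;-5.4 0 -1.4 0 -0.43;-5.4 0 -1.4 0 -0.43",
)

```text
time: 15.75
ee_pos: [0.6605, -0.1306, 0.1478]
orientation: [[-0.013, 1.0, 0.001], [1.0, 0.013, -0.001], [-0.001, 0.001, -1.0]]
force: [-0.7, 0.0, -0.3]
grip_width: 0.292
grasp_force: 30.0
```

```bash
python3 tilt.py 10
```

```text
scene [250, 197, 20, 15, 131] [[246.5, 202.8000030517578], [266.8999938964844, 194.10000610351562], [270.79998779296875, 203.10000610351562], [250.39999389648438, 211.8000030517578]]
scene [213, 213, 9, 12, 93] [[213.0, 213.0], [221.0, 213.0], [221.0, 224.0], [213.0, 224.0]]
scene [230, 213, 3, 7, 17] [[230.0, 213.0], [232.0, 213.0], [232.0, 219.0], [230.0, 219.0]]
top [244, 161, 60, 12, 612] [[243.8000030517578, 161.6999969482422], [302.8999938964844, 160.0], [303.20001220703125, 170.60000610351562], [244.10000610351562, 172.3000030517578]]
0.29221825917646216 29.999630749225616 [ 0.16042137  0.27265596 -1.17819132]
```

The cover's far end is clear of the deck edge by about 13 mm, so I raise it.

Call:
move_arm(
  plan="-0.4 0 -0.5 0 -0.43;-0.6 0 -1.5 0 -0.43;-0.6 0 -3 0 -0.43;-0.6 0 -5 0 -0.43;-0.6 0 -7 0 -0.43;-0.6 0 -9 0 -0.43;-0.6 0 -10.5 0 -0.43;-0.6 0 -11.4 0 -0.43;-0.6 0 -11.4 0 -0.43;-0.6 0 -11.4 0 -0.43",
)

```text
time: 17.1
ee_pos: [0.66, -0.1352, 0.2606]
orientation: [[-0.014, 1.0, -0.001], [1.0, 0.014, 0.0], [0.0, -0.001, -1.0]]
force: [0.5, 0.4, -0.4]
grip_width: 0.3
grasp_force: 30.0
```

```bash
python3 tilt.py 11
python3 - <<'E'
from h import *
s=viewer.calibration('scene');t=viewer.calibration('top')
a=cv2.imread('pics/s11.png');b=cv2.imread('pics/t11.png')
# far (+y) end of the cover in both views: leftmost in top, rightmost in scene
mb=np.argwhere(mask(b,(125,45,25),(165,255,255)));ma=np.argwhere(mask(a,(125,45,25),(165,255,255)))
pb=mb[mb[:,1]<=mb[:,1].min()+1].mean(0)[::-1];pa=ma[ma[:,1]>=ma[:,1].max()-2].mean(0)[::-1]
print(pb,pa,tri(t,pb,s,pa));print(env.observe()['ee_pos'])
# mug and other things: change since earlier pictures
for s0,ct,m in blobs(mask(b,*BLUE)): print('blue',s0,ct)
b0=cv2.imread('pics/top3.png');d=(cv2.absdiff(b0,b).max(2)>45).astype(np.uint8)
print([(x[0],x[1]) for x in blobs(d,25)])
E
```

```text
scene [226, 161, 43, 24, 356] [[223.60000610351562, 172.0], [266.79998779296875, 159.60000610351562], [270.29998779296875, 172.1999969482422], [227.1999969482422, 184.5]]
scene [208, 176, 11, 12, 93] [[207.6999969482422, 176.5], [216.89999389648438, 175.5], [218.1999969482422, 186.8000030517578], [209.0, 187.8000030517578]]
top [247, 154, 66, 13, 744] [[246.60000610351562, 155.3000030517578], [312.0, 152.89999389648438], [312.3999938964844, 164.60000610351562], [247.0, 167.0]]
0.29295685714206876 29.99954491853714 [ 0.94555374 -0.02968345 -0.75666924]
[247.5 161. ] [266.83333333 165.88888889] (array([0.65945664, 0.03343686, 0.22201011]), np.float64(0.003597801133102173))
[ 0.66001071 -0.1351563   0.26055678]
blue [195, 219, 39, 26, 603] [210.0, 231.9]
blue [247, 240, 47, 45, 1209] [267.0, 263.8]
[([309, 93, 90, 54, 4177], [355.9, 121.2]), ([247, 148, 168, 236, 14195], [360.8, 259.7]), ([239, 164, 38, 11, 277], [256.1, 169.8]), ([207, 166, 28, 9, 220], [220.5, 169.6]), ([141, 186, 117, 198, 12735], [198.6, 287.8]), ([296, 204, 33, 180, 3406], [313.0, 304.3])]
```

Run:
```python
from bench import order
print(order.hand_in())
```

```text
the job is handed in; nothing more can be done
None
```

The job is handed in at about 17 s: the blue mug stands upright on the coaster, and the purple cover is out of the well, held tilted in the gripper with its lowest point about 9 cm above the shelf's rim; the measured wrist force stayed under 4 N while tilting and drawing it out.

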